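# Refit the bottle warmer's knob and keep it pressed in

## Robot

A 6-joint arm with a two-finger parallel gripper is mounted at the origin on the work surface. World frame = base frame: x ahead of the robot, y to its left, z up, the work surface at z = 0. Lengths are in mm, angles in rad, forces in N, time in s.
With the tool pointing down it reaches from about 200 to 875 mm from the base axis. Payload 3.4 kg.
Tool frame: the origin (TCP) lies midway between the tips of the shut fingers; the grasp point (between the pads) lies 19 mm behind it; z points along the fingers, y is the line along which they close (so a half turn about z gives the same grasp; the last joint's range is limited). The gripper opens to 94 mm and grips with 3 to 60 N. Pads are 16 mm wide; open, the fingers measure 119 mm over their backs; the gripper's body (75 mm by 177 mm) begins 78 mm behind the grasp point.
Start: joints at [-1.36, 0.276, 1.505, -0, 1.361, -0.121], TCP at [187.304, -543.675, 205.493] pointing down, gripper open.
Joint ranges: [-2.89, 2.89], [-0.75, 2.08], [0.22, 2.7], [-1.18, 4.32], [0.11, 2.71], [-2.7, 2.7]. Speed limits (rad/s): [2.57, 2.57, 3.14, 3.14, 3.14, 3.14].

## Interface

Orientations are given as a rotation vector (axis times angle).
In Python, from plant import arm, vision, order, masks_of, pinpoint gives the robot as it stands.
- The arm moves only by the tool drive_tool, never from a script. Its argument "increments" is a list of rows, each an object with "rot": the turn, a rotation vector about the world's x, y, z in degrees, a list of three; "translation": the shift along the world's x, y, z in cm, a list of three; "gripper": the opening, from 0 (shut) to 1 (fully open). In form: [{"rot": [ax, ay, az], "translation": [x, y, z], "gripper": gripper}, ...]. A call has exactly 10 rows; each row is the pose to reach, as a shift and turn from the pose commanded when the call began; what a row does not reach only later rows make up. A row lasts 1/12 s, in which the tool goes at most 41.7 mm and 7.16 degrees, less where a joint would pass 70% of its speed; a pose out of reach is approached as far as the arm can. A call with a gripper value outside its range is refused whole. The fingers move at their own pace and stop on an object; the grip force is fixed at half the most. Time passes only in rows, so rows that repeat a pose let the fingers close, or fill a call up. It gives the time, the measured TCP pose, the force, the opening and the grip force at its end, in the units of the state.
- arm.observe(): the state, without advancing time (a new reading comes with each control period).
- vision.snapshot(name): name is "scene" or "top" or "wrist"; returns (picture, depth): 420x560x3 uint8, blue, green, red; 420x560 float32, mm along the optical axis (not along the pixel's ray), 0 where there is no reading.
- vision.camera_model(name): a dict with "K" (3x3 intrinsics, pixels), "cam_to_world" (4x4, takes a point from camera to world coordinates). Camera axes: x right, y up, looking along -z (the intrinsics and any distortion apply to the point x, -y, -z); pixel columns grow to the right and rows downward; lengths in mm; the calibration is good to about 2 mm. A picture is of the moment at which its call begins: read the wrist's pose just before it. camera_model takes no time and is no camera call; for the wrist camera it gives the pose at the moment of the call.
- order.hand_in(): hands the job in; it is judged then, once.
Trained networks look in the newest picture that a camera, given by its name, has taken for a name from the list of things; names that differ only in an ending like _2 or _b are one class to them, and where a whole thing is asked for, a point or a joint stands for the part that bears it (a point fixed in the world has none). Each returns a list of dicts, best first, with "conf" (0 to 1); they miss things now and then, are a little off and sometimes report something else, mostly with a low value. They report only what shows in the picture. A call takes as long as a camera call. They do not tell look-alikes from the thing itself.
- masks_of(thing, camera): "mask" (420x560 bool, what is visible of it) and "bbox" ([left, top, right, bottom] in pixels, round what is visible of it).
- pinpoint(thing, camera): "point" ([column, row] in pixels: a listed point, or the origin of a listed thing).
The state is a dict: "t": time; "qpos": joint angles; "dq": joint speeds; "tau": joint torques, N m; "position": TCP position; "orientation": TCP orientation; "force": force on the tool from outside, world axes, zero at the start; "wrist_torque": the same for the moment, N m; "opening": opening from 0.0 (shut) to 1.0 (fully open); "grasp_force": force on a finger pad.
Only numpy, scipy, OpenCV 4.12 (cv2) and the standard library are available. Lean on these libraries where they do the work, as an engineer would, in place of code of your own. Each camera call takes 0.05 s, during which the arm holds its last target. There are 200 camera calls.

## Task

The red control knob has come off the bottle warmer on the breakfast table. Pick it up, turn it so the flat in its socket matches the flat of the brass D-shaft (white pointer line on the same side as the red mark on the dial), push it fully home on the shaft, then keep pressing so that the sprung shaft stays pushed in to its stop. Finish like that, still gripping the knob and pressing it down, and leave the rattle, the jar and the mug standing where they are.

Things in the scene. Friction and masses are not known exactly. Their poses are not given: they have to be found in the camera images.
- knob: Loose red control knob, standing upright, socket down, 42 mm high, about 60 g. Origin: centre of its underside; z up. Round skirt 51 mm across, 20 mm high; on it a grip bar 14 mm wide (y), 44 mm long (x), from 20 to 42 mm above the underside: pinch it across the 14 mm. A white line on the bar runs from the middle to the +x end.
- knob_pointer (a point): Tip of the white line: top of the +x end of the knob's bar (22 mm along knob x, 42 mm above the underside). The D-socket opens in the underside and is 16 mm deep: 16 mm across, its flat 5 mm from the axis on this +x side. Play on the shaft: about 1 mm all round, 0.15 rad in angle.
- shaft_tip (a point): Centre of the top of the upright brass D-shaft on the warmer (moves down with it); z up. 14 mm across, its flat 4 mm from the axis on the +x side of this point; the top 3 mm taper. It cannot turn. Unpressed, it stands 24 mm above the dial. Fully home, the knob's underside is 16 mm below this point.
- spindle: Grey round dial, 72 mm across, 3 mm thick, fixed on the warmer's deck round the shaft; origin: centre of its underside, 70 mm above the table; z up. A red radial mark on its +x side lies on the side of the shaft's flat. The knob, fully home, stays 8 mm above its face, 3 mm with the shaft pushed right in.
- shaft (a joint): How far the sprung shaft is pushed down, m: 0 released, 0.005 at its stop. The spring takes about 3 N to start and 10 N at the stop, and pushes the shaft and knob up again when released.
- warmer: White bottle warmer, fixed on the table; origin: centre of its underside. 170 mm along its x, 300 mm along its y, the deck 70 mm high. The dial and shaft stand on the deck 85 mm from the centre towards -y; at 68 mm towards +y a green tank, 144 mm across, rises to 129 mm with its lid knob.
- rattle: Bystander: wooden baby rattle with a red disc on top, 66 mm across, 80 mm high, standing; origin: centre of its underside. Looks red from above like the knob, but is larger and has no bar.
- puree_jar: Bystander: amber glass jar with an orange cap, 58 mm across, 75 mm high; origin: centre of its underside.
- mug: Bystander: orange mug, 80 mm across, 90 mm high, handle to its +y; origin: centre of its underside.
Not all that is in view belongs to the job. Leave any black or pink look-alike of the knob alone.

How it is judged (in metres and radians):
On the way, in this order (a step that is already met when the one before it is completed fails the run):
1. the knob is picked up in the fingers, its underside more than 30 mm above the table (height (world z) of knob above 0.03 m and contact force between the fingers and knob above 2 N), for 0.2 s.
2. the knob is fully home on the shaft, flats matched (z of knob in the frame of shaft_tip below -0.0135 m and horizontal distance between knob and shaft_tip below 0.003 m and angle between the x axis of knob and the x axis of shaft_tip, either way round below 0.26 rad and x of knob_pointer in the frame of shaft_tip above 0.015 m and angle between knob's own z axis and vertical below 0.12 rad), for 0.1 s.
At the end, for the whole second after the job is handed in: Knob upright and fully home on the D-shaft: underside 13.5+ of 16 mm below the tip, centred within 3 mm, pointer on the flat's side within 0.26 rad; shaft pushed in over 3.5 of 5 mm; fingers still bear on the knob (over 2 N); knob still (all of step 2 and value of joint shaft above 0.0035 m and contact force between the fingers and knob above 2 N and linear speed of knob below 0.02 m/s); the arm keeps its last pose, push and grip.
It fails at once if a bystander is shifted by more than 40 mm (distance of any of rattle, puree_jar, mug from where it was at the start of the episode above 0.04 m).
It fails at once if a bystander is tipped over (angle between any of rattle, puree_jar, mug's own z axis and vertical above 0.5 rad).
It also fails if it takes over 43 s, if anything falls off the work surface, if the arm or the gripper's body presses on something with over 40 N, if the wrist force passes 120 N, or if a joint passes its speed limit or range.

## Working session

There is one attempt and no reset: what is moved stays moved. The work goes in short steps, Python scripts to look and compute and a tool call to move; the robot and the scene stay as the last step left them, time stands still between calls to the robot, and variables do not carry over. Pictures are saved under pics/ and viewed, at most 10 in all, crops included, and the job is handed in when it is done.

Besides the shell and the picture viewer there is one more tool, called after "Request:" as name([rows], argument=value, ...), one row to a line, values as JSON. drive_tool: Moves the arm, as the interface text tells. Its arguments: {"type":"object","properties":{"increments":{"type":"array","items":{"type":"object","properties":{"rot":{"type":"array","items":{"type":"number"}},"translation":{"type":"array","items":{"type":"number"}},"gripper":{"type":"number"}}}}},"required":["increments"]}

```bash
mkdir -p pics; cat > h.py <<'E'
import numpy as np, cv2
from plant import arm, vision, order, masks_of, pinpoint
def ray(m,u,v):
    K=np.array(m["K"]);T=np.array(m["cam_to_world"])
    d=np.array([(u-K[0,2])/K[0,0],-(v-K[1,2])/K[1,1],-1.])
    return T[:3,3],T[:3,:3]@d
def at_z(m,u,v,z):
    o,d=ray(m,u,v); return o+d*(z-o[2])/d[2]
def at_depth(m,u,v,dep):
    o,d=ray(m,u,v); return o+d*dep
def cloud(m,dep):
    v,u=np.mgrid[:420,:560]; K=np.array(m["K"]);T=np.array(m["cam_to_world"])
    d=np.stack([(u-K[0,2])/K[0,0],-(v-K[1,2])/K[1,1],-np.ones(u.shape)],-1)
    return (d*dep[...,None])@T[:3,:3].T+T[:3,3]
E
python3 - <<'E'
from h import *
np.set_printoptions(precision=1,suppress=True)
for c in ["top","scene"]:
    p,d=vision.snapshot(c);m=vision.camera_model(c);cv2.imwrite(f"pics/{c}0.png",p)
    print(c,{k:v for k,v in m.items() if k!="cam_to_world"})
    P=cloud(m,d)
    for t in ["knob","spindle","rattle","puree_jar","mug","warmer"]:
        for r in masks_of(t,c):
            k=r["mask"]&(d>0); print(t,round(r["conf"],2),r["bbox"],np.median(P[k],0) if k.any() else None, np.percentile(P[k][:,2],95) if k.any() else None)
    for t in ["knob","knob_pointer","shaft_tip","spindle"]:
        print(t,[(np.round(r["point"],1),round(r["conf"],2)) for r in pinpoint(t,c)])
print(arm.observe()["t"])
E
```

```text
top {'K': array([[501.2,   0. , 278.2],
       [  0. , 501.2, 211.2],
       [  0. ,   0. ,   1. ]])}
knob 0.66 [325.4, 153.7, 339.9, 172.5] [ 727.1 -183.1   22.8] 44.961946454706
knob 0.61 [344.0, 196.2, 359.6, 214.3] [ 605.7 -230.6   23. ] 45.27717759876223
knob 0.6 [346.7, 233.2, 366.4, 254.3] [ 503.3 -243.6   21.3] 45.09349044307919
knob 0.53 [372.7, 200.9, 395.4, 221.8] [ 587.7 -319.8   22.1] 45.064177037176044
spindle 0.86 [203.7, 233.5, 236.4, 256.1] [508.2 119.6  73.6] 79.94728806699993
rattle 0.83 [307.3, 240.8, 330.5, 270.0] [ 469.1 -132.6   79.4] 84.45644648744876
puree_jar 0.84 [386.5, 251.3, 416.4, 275.5] [ 446.8 -353.1   73.5] 79.39361878524278
puree_jar 0.22 [275.7, 164.7, 307.7, 204.2] [668.5 -73.1  13.7] 91.45448697454769
mug 0.57 [276.1, 166.1, 307.2, 202.8] [668.7 -72.7  13.7] 91.4522997112258
warmer 0.58 [279.2, 163.8, 307.0, 202.3] [669.5 -73.1  13.4] 91.4785960052171
warmer 0.57 [134.1, 213.9, 252.5, 281.0] [503.8 209.4  72.1] 123.15369917957791
knob [(array([328.3, 161.3]), 0.76), (array([351.3, 242.1]), 0.67), (array([352.4, 205.7]), 0.65)]
knob_pointer [(arra
[... 807 characters left out ...]
, 129.1, 249.6, 156.2] [ 460.  -344.2   50.6] 76.0071855477612
puree_jar 0.54 [355.7, 230.7, 360.0, 234.6] [513.4 122.6  89.1] 97.63494189294342
mug 0.63 [208.7, 212.4, 265.2, 260.7] [670.1 -64.4  57.1] 89.68592227125227
warmer 0.96 [301.2, 207.4, 474.5, 353.3] [554.5 253.3  70.9] 122.2881388875343
warmer 0.56 [225.7, 130.7, 248.7, 162.1] [ 460.3 -343.2   48.8] 75.83895433190116
knob [(array([189. , 235.6]), 0.9), (array([219.9, 200.6]), 0.56)]
knob_pointer [(array([198.5, 165.3]), 0.87), (array([247. , 170.4]), 0.85), (array([211.7, 193.4]), 0.7), (array([194.1, 229.4]), 0.56), (array([220.6, 198.5]), 0.3)]
shaft_tip [(array([357.8, 229.8]), 0.48)]
spindle [(array([357.9, 240.1]), 0.8)]
1.1
```

```bash
python3 - <<'E'
import cv2
p=cv2.imread("pics/top0.png")
cv2.imwrite("pics/top_crop.png",cv2.resize(p[140:290,190:430],(800,500),interpolation=cv2.INTER_CUBIC))
E
```

```text
(no output)
```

View pics/top_crop.png

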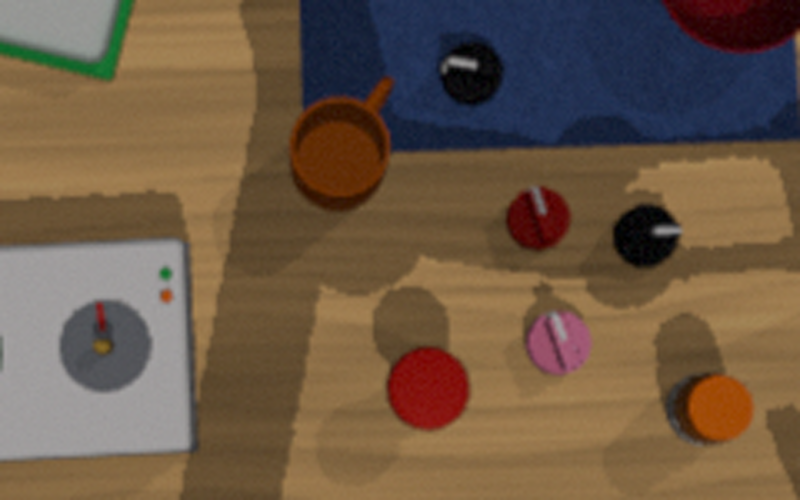

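View pics/scene0.png

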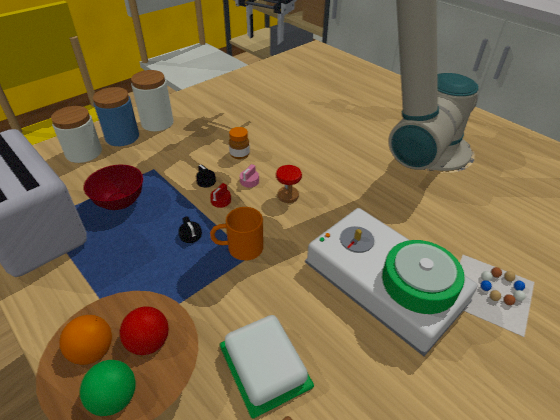

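Candidates in the top image: red knob (352,206), black knobs (331,162) and (384,211), pink knob (357,243), and the large red rattle disc without a bar (318,256). I choose the red knob with a bar at (352,206), roughly world (608,-228). I'll check it in a close wrist crop.

Request:
drive_tool([
  {"rot": [0, 0, 0], "translation": [4, 3, 0.5], "gripper": 0.6},
  {"rot": [0, 0, 0], "translation": [8, 6, 1], "gripper": 0.6},
  {"rot": [0, 0, 0], "translation": [11, 8.5, 2], "gripper": 0.6},
  {"rot": [0, 0, 0], "translation": [14, 11, 3], "gripper": 0.6},
  {"rot": [0, 0, 0], "translation": [17, 13.5, 4], "gripper": 0.6},
  {"rot": [0, 0, 0], "translation": [20, 16, 4], "gripper": 0.6},
  {"rot": [0, 0, 0], "translation": [23, 18, 4], "gripper": 0.6},
  {"rot": [0, 0, 0], "translation": [26, 20.5, 4], "gripper": 0.6},
  {"rot": [0, 0, 0], "translation": [29, 23, 4], "gripper": 0.6},
  {"rot": [0, 0, 0], "translation": [32, 25, 4], "gripper": 0.6},
])

```text
t: 1.93
position: [508.8, -291.2, 245.8]
orientation: [-3.098, -0.52, -0.001]
force: [0.3, -0.6, 0.7]
opening: 0.601
grasp_force: 0.0
```

```bash
python3 - <<'E'
from h import *
from scipy.spatial.transform import Rotation as R
s=arm.observe();print(s["position"],s["orientation"],s["opening"],s["qpos"])
print(R.from_rotvec(s["orientation"]).as_matrix().round(3))
m=vision.camera_model("wrist");print(np.array(m["cam_to_world"]).round(2))
E
```

```text
[ 508.76683794 -291.24410298  245.84406396] [-3.09802770e+00 -5.20405524e-01 -8.11753004e-04] 0.6010360176414771 [-6.38902484e-01  2.73734208e-01  1.40855177e+00  4.86644885e-04
  1.45906409e+00  5.98987889e-01]
[[ 0.945  0.327  0.   ]
 [ 0.327 -0.945  0.   ]
 [ 0.001 -0.    -1.   ]]
[[ 3.3000e-01  9.1000e-01  2.7000e-01  5.8810e+02]
 [-9.5000e-01  3.1000e-01  9.0000e-02 -2.6287e+02]
 [-0.0000e+00 -2.9000e-01  9.6000e-01  4.2536e+02]
 [ 0.0000e+00  0.0000e+00  0.0000e+00  1.0000e+00]]
```

Request:
drive_tool([
  {"rot": [0, 0, 0], "translation": [3, 2, 0], "gripper": 0.6},
  {"rot": [0, 0, 0], "translation": [6, 4, 0], "gripper": 0.6},
  {"rot": [0, 0, 0], "translation": [8, 6, 0], "gripper": 0.6},
  {"rot": [0, 0, 0], "translation": [8, 6, 0], "gripper": 0.6},
  {"rot": [0, 0, 0], "translation": [8, 6, 0], "gripper": 0.6},
  {"rot": [0, 0, 0], "translation": [8, 6, 0], "gripper": 0.6},
  {"rot": [0, 0, 0], "translation": [8, 6, 0], "gripper": 0.6},
  {"rot": [0, 0, 0], "translation": [8, 6, 0], "gripper": 0.6},
  {"rot": [0, 0, 0], "translation": [8, 6, 0], "gripper": 0.6},
  {"rot": [0, 0, 0], "translation": [8, 6, 0], "gripper": 0.6},
])

```text
t: 2.77
position: [586.7, -234.5, 245.8]
orientation: [3.098, 0.517, 0.0]
force: [-0.6, -0.3, 0.0]
opening: 0.601
grasp_force: 0.0
```

```bash
cat > look.py <<'E'
import sys
from h import *
np.set_printoptions(precision=1,suppress=True)
s=arm.observe();print(s["position"],s["orientation"])
m=vision.camera_model("wrist");p,d=vision.snapshot("wrist")
n=sys.argv[1];cv2.imwrite(f"pics/{n}.png",p);np.savez(f"{n}.npz",d=d,K=m["K"],T=m["cam_to_world"])
P=cloud(m,d)
for t in sys.argv[2].split(","):
    for r in masks_of(t,"wrist"):
        k=r["mask"]&(d>0); print("mask",t,round(r["conf"],2),np.array(r["bbox"]),np.median(P[k],0),np.median(p[k],0))
for t in sys.argv[3].split(","):
    for r in pinpoint(t,"wrist"):
        u,v=r["point"]; z=dict(knob=0,knob_pointer=42,shaft_tip=97,spindle=70)[t]
        print("pt",t,round(r["conf"],2),np.array([u,v]),at_z(m,u,v,z))
E
python3 look.py w1 knob knob,knob_pointer
```

```text
[ 586.7 -234.5  245.8] [3.1 0.5 0. ]
mask knob 0.8 [324.1 179.8 374.1 225.5] [ 596.2 -317.    20.7] [23. 21. 20.]
mask knob 0.76 [259.2  20.1 305.5  72.5] [ 730.2 -182.9   21. ] [23. 21. 21.]
mask knob 0.69 [267.1 143.5 310.5 187.8] [ 611.1 -230.6   20.8] [ 34.  39. 171.]
mask knob 0.62 [252.9 221.1 292.3 271.7] [ 510.6 -242.4   20.6] [160. 132. 217.]
pt knob 0.95 [284.5  53.3] [ 731.1 -186.3    0. ]
pt knob 0.94 [270.6 237.9] [ 509. -243.    0.]
pt knob 0.9 [286.3 165. ] [ 609.3 -230.7    0. ]
pt knob 0.76 [347.8 200.7] [ 591.3 -322.4    0. ]
pt knob_pointer 0.86 [370.4 212.6] [ 593.8 -342.    42. ]
pt knob_pointer 0.73 [287.4 152.1] [ 629.1 -224.7   42. ]
pt knob_pointer 0.66 [267.  235.7] [ 525.8 -234.3   42. ]
pt knob_pointer 0.63 [259.8  27.1] [ 739.6 -156.3   42. ]
```

View pics/w1.png

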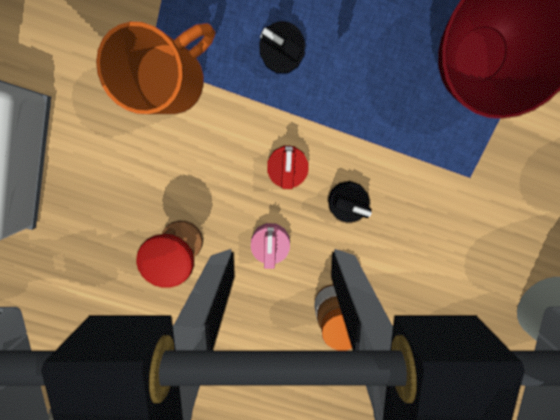

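The red knob with its bar and white line is at (288,165), clearly distinct from the pink one (270,243), the black ones (282,47) and (349,202), and the rattle (166,260). Its white line points up in the image.

```bash
cat > knobfit.py <<'E'
import sys
from h import *
f=np.load(sys.argv[1]+".npz");p=cv2.imread(f"pics/{sys.argv[1]}.png").astype(int)
P=cloud(dict(K=f["K"],cam_to_world=f["T"]),f["d"])
cx,cy,z0=map(float,sys.argv[2:5]); near=np.hypot(P[...,0]-cx,P[...,1]-cy)<45
b=near&(P[...,2]>z0+35)&(P[...,2]<z0+60)
q=P[b][:,:2].astype(np.float32);print("bar n",b.sum(),np.median(P[b],0).round(1),cv2.minAreaRect(q))
w=near&(p.min(2)>120)&(P[...,2]>z0+25);print("white n",w.sum(),P[w].mean(0).round(1),np.ptp(P[w][:,:2],0))
s=near&(P[...,2]>z0+12)&(P[...,2]<z0+26);print("skirt",cv2.minEnclosingCircle(P[s][:,:2].astype(np.float32)), np.median(P[s][:,2]))
print("red skirt+bar",cv2.minAreaRect(P[near&(P[...,2]>z0+12)][:,:2].astype(np.float32)))
c,u,v=None,*[P[w].mean(0)[i]-P[b][:,i].mean() for i in (0,1)];print("pointer yaw deg",np.degrees(np.arctan2(v,u)))
E
python3 knobfit.py w1 610 -230 0; python3 - <<'E'
import cv2
p=cv2.imread("pics/w1.png");cv2.imwrite("pics/w1c.png",cv2.resize(p[125:210,240:400],(640,340),interpolation=cv2.INTER_CUBIC))
E
```

```text
bar n 460 [ 610.1 -231.8   42.3] ((609.484130859375, -231.99183654785156), (44.560462951660156, 13.989356994628906), 16.056114196777344)
white n 117 [ 620.9 -228.7   42.5] [22.45138607 11.01949464]
skirt ((609.0177001953125, -231.81277465820312), 26.2127628326416) 20.356983959410627
red skirt+bar ((605.7150268554688, -231.19943237304688), (56.74522018432617, 89.96951293945312), 15.601009368896484)
pointer yaw deg 16.18039680029379
```

View pics/w1c.png

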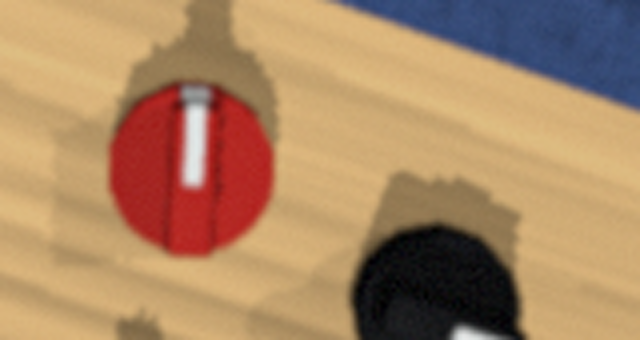

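The crop confirms it: red knob with a white line on its bar, centre (609.5,-232), yaw 16°.

Request:
drive_tool([
  {"rot": [0, 0, -2.9], "translation": [2.3, 0.25, -2], "gripper": 0.5},
  {"rot": [0, 0, -2.9], "translation": [2.3, 0.25, -5], "gripper": 0.5},
  {"rot": [0, 0, -2.9], "translation": [2.3, 0.25, -9], "gripper": 0.5},
  {"rot": [0, 0, -2.9], "translation": [2.3, 0.25, -13], "gripper": 0.5},
  {"rot": [0, 0, -2.9], "translation": [2.3, 0.25, -17], "gripper": 0.5},
  {"rot": [0, 0, -2.9], "translation": [2.3, 0.25, -19.5], "gripper": 0.5},
  {"rot": [0, 0, -2.9], "translation": [2.3, 0.25, -21], "gripper": 0.5},
  {"rot": [0, 0, -2.9], "translation": [2.3, 0.25, -22], "gripper": 0.5},
  {"rot": [0, 0, -2.9], "translation": [2.3, 0.25, -22.3], "gripper": 0.5},
  {"rot": [0, 0, -2.9], "translation": [2.3, 0.25, -22.3], "gripper": 0.5},
])

```text
t: 3.8
position: [610.4, -231.2, 22.2]
orientation: [-3.11, -0.44, 0.001]
force: [-0.2, 0.9, 1.3]
opening: 0.499
grasp_force: 0.0
```

Request:
drive_tool([
  {"rot": [0, 0, 0], "translation": [0, 0, 0], "gripper": 0},
  {"rot": [0, 0, 0], "translation": [0, 0, 0], "gripper": 0},
  {"rot": [0, 0, 0], "translation": [0, 0, 0], "gripper": 0},
  {"rot": [0, 0, 0], "translation": [0, 0, 0], "gripper": 0},
  {"rot": [0, 0, 0], "translation": [0, 0, 0], "gripper": 0},
  {"rot": [0, 0, 0], "translation": [0, 0, 0], "gripper": 0},
  {"rot": [0, 0, 0], "translation": [0, 0, 0], "gripper": 0},
  {"rot": [0, 0, 0], "translation": [0, 0, 0], "gripper": 0},
  {"rot": [0, 0, 0], "translation": [0, 0, 0], "gripper": 0},
  {"rot": [0, 0, 0], "translation": [0, 0, 0], "gripper": 0},
])

```text
t: 4.63
position: [610.7, -231.4, 23.1]
orientation: [3.11, 0.44, 0.001]
force: [-0.3, -0.4, 5.2]
opening: 0.148
grasp_force: 30.0
```

Request:
drive_tool([
  {"rot": [0, 0, 0], "translation": [0, 0, 1], "gripper": 0},
  {"rot": [0, 0, 0], "translation": [0, 0, 3], "gripper": 0},
  {"rot": [0, 0, 0], "translation": [0, 0, 6], "gripper": 0},
  {"rot": [0, 0, 0], "translation": [0, 0, 9], "gripper": 0},
  {"rot": [0, 0, 0], "translation": [0, 0, 12], "gripper": 0},
  {"rot": [0, 0, 0], "translation": [0, 0, 15], "gripper": 0},
  {"rot": [0, 0, 0], "translation": [0, 0, 18], "gripper": 0},
  {"rot": [0, 0, 0], "translation": [0, 0, 20], "gripper": 0},
  {"rot": [0, 0, 0], "translation": [0, 0, 20], "gripper": 0},
  {"rot": [0, 0, 0], "translation": [0, 0, 20], "gripper": 0},
])

```text
t: 5.47
position: [610.6, -231.2, 223.3]
orientation: [3.109, 0.44, 0.002]
force: [-0.3, 0.3, -1.1]
opening: 0.15
grasp_force: 30.0
```

Request:
drive_tool([
  {"rot": [0, 0, 0], "translation": [-1, 2, 0], "gripper": 0},
  {"rot": [0, 0, 0], "translation": [-2.5, 5, 0], "gripper": 0},
  {"rot": [0, 0, 0], "translation": [-4, 8.5, 0], "gripper": 0},
  {"rot": [0, 0, -2], "translation": [-5.5, 12, 0], "gripper": 0},
  {"rot": [0, 0, -4], "translation": [-7, 15.5, 0], "gripper": 0},
  {"rot": [0, 0, -6], "translation": [-8.5, 19, 0], "gripper": 0},
  {"rot": [0, 0, -8], "translation": [-10, 22.5, 0], "gripper": 0},
  {"rot": [0, 0, -10], "translation": [-12, 26, 0], "gripper": 0},
  {"rot": [0, 0, -10], "translation": [-14, 29.5, 0], "gripper": 0},
  {"rot": [0, 0, -10], "translation": [-16, 33, 0], "gripper": 0},
])

```text
t: 6.3
position: [447.4, 100.1, 220.0]
orientation: [-3.137, -0.166, 0.008]
force: [0.7, 0.4, -0.4]
opening: 0.144
grasp_force: 30.0
```

Request:
drive_tool([
  {"rot": [0, 0, 0], "translation": [0, 0.5, 0], "gripper": 0},
  {"rot": [0, 0, 0], "translation": [0, 0.5, 0], "gripper": 0},
  {"rot": [0, 0, 0], "translation": [0, 0.5, 0], "gripper": 0},
  {"rot": [0, 0, 0], "translation": [0, 0.5, 0], "gripper": 0},
  {"rot": [0, 0, 0], "translation": [0, 0.5, 0], "gripper": 0},
  {"rot": [0, 0, 0], "translation": [0, 0.5, 0], "gripper": 0},
  {"rot": [0, 0, 0], "translation": [0, 0.5, 0], "gripper": 0},
  {"rot": [0, 0, 0], "translation": [0, 0.5, 0], "gripper": 0},
  {"rot": [0, 0, 0], "translation": [0, 0.5, 0], "gripper": 0},
  {"rot": [0, 0, 0], "translation": [0, 0.5, 0], "gripper": 0},
])

```text
t: 7.13
position: [450.4, 103.6, 222.5]
orientation: [3.137, 0.167, 0.0]
force: [0.7, -0.9, -0.4]
opening: 0.148
grasp_force: 30.0
```

```bash
python3 look.py w2 spindle,shaft_tip,knob shaft_tip,spindle
```

```text
[450.4 103.6 222.5] [3.1 0.2 0. ]
mask spindle 0.6 [232.2  98.1 311.  177.8] [511.  122.3  73.4] [77. 74. 71.]
mask spindle 0.49 [268.  136.7 277.3 150.8] [509.5 121.6  96.8] [40. 73. 89.]
mask shaft_tip 0.53 [265.5 139.  277.7 147.4] [509.7 121.5  96.7] [40. 72. 87.]
mask knob 0.82 [239.1 214.4 327.1 315.5] [461.8 105.1 224.6] [16. 18. 91.]
mask knob 0.52 [267.2 136.4 276.8 148.4] [509.7 121.8  96.9] [39. 76. 92.]
mask knob 0.5 [551.3 158.5 560.  190.9] [ 499.8 -219.5    3.9] [48. 39. 69.]
pt shaft_tip 0.51 [473.4 189.6] [486.  -70.3  97. ]
pt spindle 0.86 [272.6 135.7] [513.1 121.1  70. ]
```

View pics/w2.png

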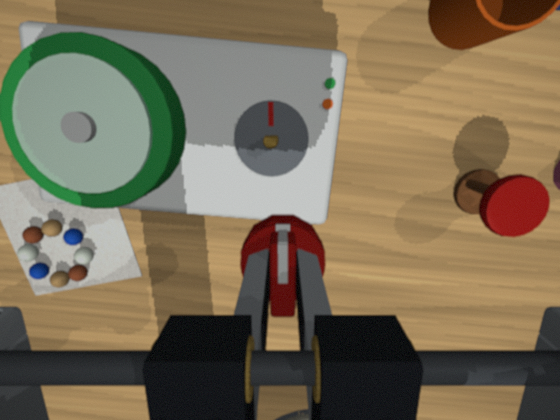

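The wrist view shows the dial at (271,138), its red mark pointing up at (270,112), and the brass shaft at (270,142). The knob is held straight at (283,260) with its white line also up.

```bash
cat > dial.py <<'E'
import sys
from h import *
f=np.load(sys.argv[1]+".npz");p=cv2.imread(f"pics/{sys.argv[1]}.png").astype(int)
P=cloud(dict(K=f["K"],cam_to_world=f["T"]),f["d"])
r=np.hypot(P[...,0]-512,P[...,1]-122); z=P[...,2]
mx=p.max(2);mn=p.min(2)
dial=(r<42)&(z>70)&(z<76)&(mx<130)&(mx-mn<25)
hull=cv2.convexHull(P[dial][:,:2].astype(np.float32));print("dial",dial.sum(),cv2.minEnclosingCircle(hull),cv2.fitEllipse(hull))
sh=(r<20)&(z>94)&(z<101);print("shaft top",sh.sum(),P[sh].mean(0).round(1),cv2.minAreaRect(P[sh][:,:2].astype(np.float32)),P[sh].min(0).round(1),P[sh].max(0).round(1))
red=(r<40)&(p[...,2]>1.8*p[...,1])&(p[...,2]>80)&(z<80);q=P[red][:,:2].astype(np.float32)
c=cv2.fitEllipse(hull)[0]
print("mark",red.sum(),q.mean(0),cv2.minAreaRect(q),"yaw",np.degrees(np.arctan2(q[:,1].mean()-c[1],q[:,0].mean()-c[0])))
deck=(r<150)&(z>66)&(z<76)&(P[...,1]<200);print("deck",cv2.minAreaRect(P[deck][:,:2].astype(np.float32)), np.median(z[dial]))
E
python3 dial.py w2; python3 knobfit.py w2 455 104 201
```

```text
dial 4123 ((511.53289794921875, 122.9000015258789), 36.97892761230469) ((510.8449401855469, 122.76759338378906), (71.0314712524414, 72.9955825805664), 0.48938867449760437)
shaft top 158 [509.  122.1  96.7] ((508.50152587890625, 122.24736785888672), (9.83094310760498, 12.665083885192871), 6.104359149932861) [503.3 115.9  94.1] [513.8 128.8  98.7]
mark 129 [533.1178  125.11107] ((533.2969970703125, 124.95736694335938), (20.773881912231445, 4.801865577697754), 5.721463680267334) yaw 6.0063343
deck ((509.7303771972656, 129.95201110839844), (167.43682861328125, 143.00604248046875), 1.054543375968933) 73.31357613167967
bar n 3123 [458.1 104.8 242. ] ((450.1562194824219, 108.10472106933594), (35.51286697387695, 44.021446228027344), 74.31514739990234)
white n 253 [463.1 106.1 242.3] [18.26225785  5.70098444]
skirt ((449.7921142578125, 104.5956802368164), 25.783443450927734) 219.62101981038853
red skirt+bar ((456.2977294921875, 104.19588470458984), (58.36766052246094, 82.09976959228516), 6.035791397094727)
pointer yaw deg 6.822013225279097
```

```bash
python3 - <<'E'
from h import *
f=np.load("w2.npz");p=cv2.imread("pics/w2.png").astype(int)
P=cloud(dict(K=f["K"],cam_to_world=f["T"]),f["d"]);x,y,z=P[...,0],P[...,1],P[...,2]
near=np.hypot(x-455,y-104)<40
red=near&(p[...,2]>2*p[...,1])&(p[...,2]>40)
w=near&(p.min(2)>90)&(z>238)&(z<246)
for n,k in dict(bar=(red|w)&(z>238)&(z<246),white=w,skirt=red&(z>214)&(z<226)).items():
    q=P[k]
    c,s=np.cos(.1065),np.sin(.1065); a=(q[:,0]-450.4)*c+(q[:,1]-103.6)*s; b=-(q[:,0]-450.4)*s+(q[:,1]-103.6)*c
    print(n,k.sum(),"along tool x",np.percentile(a,[1,50,99]).round(1),"across",np.percentile(b,[1,50,99]).round(1),"z",np.median(q[:,2]).round(1), np.degrees(np.polyfit(a,b,1)[0]))
    if n=="skirt":
        # front arc circle fit with r=25.5
        from scipy.optimize import least_squares
        h=cv2.convexHull(np.c_[a,b].astype(np.float32))[:,0]; h=h[h[:,0]>5]
        print(least_squares(lambda t:np.hypot(h[:,0]-t[0],h[:,1]-t[1])-25.5,[0,0],loss="soft_l1").x)
E
```

```text
bar 1774 along tool x [-21.4   0.6  20.6] across [-5.7  1.3  7.8] z 241.7 -0.08563639053843376
white 404 along tool x [-1.2 10.9 21. ] across [-1.3  1.3  3.4] z 242.3 -0.5744055011919825
skirt 1470 along tool x [-5.5 13.2 23.7] across [-23.1   0.5  25.3] z 219.6 -0.0923636692193411
[-0.87274968  1.23464684]
```

Request:
drive_tool([
  {"rot": [0, 0, 0], "translation": [0, 0, -2], "gripper": 0},
  {"rot": [0, 0, 0], "translation": [0, 0, -4], "gripper": 0},
  {"rot": [0, 0, 0], "translation": [0, 0, -6], "gripper": 0},
  {"rot": [0, 0, 0], "translation": [0, 0, -8], "gripper": 0},
  {"rot": [0, 0, 0], "translation": [0, 0, -8.5], "gripper": 0},
  {"rot": [0, 0, 0], "translation": [0, 0, -8.5], "gripper": 0},
  {"rot": [0, 0, 0], "translation": [0, 0, -8.5], "gripper": 0},
  {"rot": [0, 0, 0], "translation": [0, 0, -8.5], "gripper": 0},
  {"rot": [0, 0, 0], "translation": [0, 0, -8.5], "gripper": 0},
  {"rot": [0, 0, 0], "translation": [0, 0, -8.5], "gripper": 0},
])

```text
t: 8.27
position: [451.1, 103.9, 138.5]
orientation: [3.137, 0.168, 0.003]
force: [0.4, -0.1, 0.0]
opening: 0.151
grasp_force: 30.0
```

```bash
python3 look.py w3 shaft_tip shaft_tip,spindle; python3 dial.py w3; python3 - <<'E'
from h import *
p=cv2.imread("pics/w3.png");cv2.imwrite("pics/w3c.png",cv2.resize(p[:240,150:390],(600,600),interpolation=cv2.INTER_CUBIC))
E
```

```text
[451.1 103.9 138.5] [3.1 0.2 0. ]
pt shaft_tip 0.72 [264.5 151.7] [510.1 123.2  97. ]
pt spindle 0.7 [267.8 146.2] [511.4 122.3  70. ]
dial 7249 ((509.4728698730469, 122.70649719238281), 37.00522994995117) ((509.6784362792969, 122.19326782226562), (70.8591079711914, 73.71810913085938), 103.30145263671875)
shaft top 288 [509.2 122.   96.8] ((508.45294189453125, 122.09349822998047), (10.568368911743164, 13.193929672241211), 5.906566619873047) [503.1 115.4  94.1] [514.2 128.9  99.1]
mark 224 [533.4137  124.94987] ((533.5650024414062, 125.11654663085938), (21.480548858642578, 5.026165008544922), 5.320348262786865) yaw 6.62462
deck ((509.9379577636719, 130.06936645507812), (166.84259033203125, 143.05197143554688), 1.2467944622039795) 73.3218129034826
```

View pics/w3c.png

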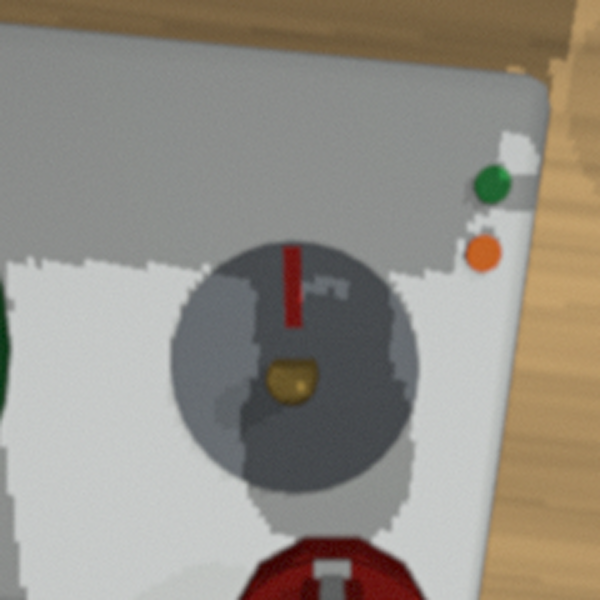

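The close view agrees: the shaft's flat is on the red-mark side (yaw about 6°), with the axis near (510.2,121.6). I'll move above it.

Request:
drive_tool([
  {"rot": [0, 0, 0], "translation": [1.5, 0.5, 0], "gripper": 0},
  {"rot": [0, 0, 0], "translation": [3, 1, 0], "gripper": 0},
  {"rot": [0, 0, 0], "translation": [4.5, 1.5, 0], "gripper": 0},
  {"rot": [0, 0, 0], "translation": [5.9, 1.75, 0], "gripper": 0},
  {"rot": [0, 0, 0], "translation": [5.9, 1.75, 0], "gripper": 0},
  {"rot": [0, 0, 0], "translation": [5.9, 1.75, -0.5], "gripper": 0},
  {"rot": [0, 0, 0], "translation": [5.9, 1.75, -1], "gripper": 0},
  {"rot": [0, 0, 0], "translation": [5.9, 1.75, -1.5], "gripper": 0},
  {"rot": [0, 0, 0], "translation": [5.9, 1.75, -1.5], "gripper": 0},
  {"rot": [0, 0, 0], "translation": [5.9, 1.75, -1.5], "gripper": 0},
])

```text
t: 9.3
position: [508.2, 121.1, 122.0]
orientation: [3.137, 0.167, -0.002]
force: [-0.1, 0.0, 0.3]
opening: 0.146
grasp_force: 30.0
```

Request:
drive_tool([
  {"rot": [0, 0, 0], "translation": [0, 0, 0], "gripper": 0},
  {"rot": [0, 0, 0], "translation": [0, 0, 0], "gripper": 0},
  {"rot": [0, 0, 0], "translation": [0, 0, 0], "gripper": 0},
  {"rot": [0, 0, 0], "translation": [0, 0, 0], "gripper": 0},
  {"rot": [0, 0, 0], "translation": [0, 0, 0], "gripper": 0},
  {"rot": [0, 0, 0], "translation": [0, 0, 0], "gripper": 0},
  {"rot": [0, 0, 0], "translation": [0, 0, 0], "gripper": 0},
  {"rot": [0, 0, 0], "translation": [0, 0, 0], "gripper": 0},
  {"rot": [0, 0, 0], "translation": [0, 0, 0], "gripper": 0},
  {"rot": [0, 0, 0], "translation": [0, 0, 0], "gripper": 0},
])

```text
t: 10.13
position: [509.3, 121.3, 122.5]
orientation: [3.137, 0.167, 0.0]
force: [0.1, 0.0, 0.1]
opening: 0.145
grasp_force: 30.0
```

```bash
python3 - <<'E'
from h import *
for i in range(3):
    print(np.round(arm.observe()["position"],1),np.round(arm.observe()["qpos"],4)); vision.snapshot("top")
E
```

```text
[509.3 121.3 122.5] [ 1.0100e-01  2.6120e-01  1.7449e+00 -1.0000e-04  1.1356e+00  1.5652e+00]
[509.3 121.3 122.5] [ 1.0100e-01  2.6120e-01  1.7449e+00 -1.0000e-04  1.1355e+00  1.5652e+00]
[509.3 121.3 122.5] [ 1.0100e-01  2.6120e-01  1.7449e+00 -1.0000e-04  1.1355e+00  1.5652e+00]
```

Request:
drive_tool([
  {"rot": [0, 0, 0], "translation": [0.1, 0.02, 0], "gripper": 0},
  {"rot": [0, 0, 0], "translation": [0.1, 0.02, -0.2], "gripper": 0},
  {"rot": [0, 0, 0], "translation": [0.1, 0.02, -0.3], "gripper": 0},
  {"rot": [0, 0, 0], "translation": [0.1, 0.02, -0.4], "gripper": 0},
  {"rot": [0, 0, 0], "translation": [0.1, 0.02, -0.5], "gripper": 0},
  {"rot": [0, 0, 0], "translation": [0.1, 0.02, -0.6], "gripper": 0},
  {"rot": [0, 0, 0], "translation": [0.1, 0.02, -0.7], "gripper": 0},
  {"rot": [0, 0, 0], "translation": [0.1, 0.02, -0.8], "gripper": 0},
  {"rot": [0, 0, 0], "translation": [0.1, 0.02, -0.8], "gripper": 0},
  {"rot": [0, 0, 0], "translation": [0.1, 0.02, -0.8], "gripper": 0},
])

```text
t: 11.12
position: [510.7, 121.6, 114.5]
orientation: [3.137, 0.167, 0.001]
force: [1.0, 0.8, -0.7]
opening: 0.144
grasp_force: 30.0
```

Request:
drive_tool([
  {"rot": [0, 0, 0], "translation": [0, 0, -0.1], "gripper": 0},
  {"rot": [0, 0, 0], "translation": [0, 0, -0.2], "gripper": 0},
  {"rot": [0, 0, 0], "translation": [0, 0, -0.3], "gripper": 0},
  {"rot": [0, 0, 0], "translation": [0, 0, -0.4], "gripper": 0},
  {"rot": [0, 0, 0], "translation": [0, 0, -0.5], "gripper": 0},
  {"rot": [0, 0, 0], "translation": [0, 0, -0.6], "gripper": 0},
  {"rot": [0, 0, 0], "translation": [0, 0, -0.7], "gripper": 0},
  {"rot": [0, 0, 0], "translation": [0, 0, -0.8], "gripper": 0},
  {"rot": [0, 0, 0], "translation": [0, 0, -0.9], "gripper": 0},
  {"rot": [0, 0, 0], "translation": [0, 0, -0.9], "gripper": 0},
])

```text
t: 11.95
position: [510.7, 121.5, 105.4]
orientation: [3.137, 0.167, 0.001]
force: [2.7, -0.1, -0.3]
opening: 0.145
grasp_force: 30.0
```

Request:
drive_tool([
  {"rot": [0, 0, 0], "translation": [0, 0, -0.1], "gripper": 0},
  {"rot": [0, 0, 0], "translation": [0, 0, -0.2], "gripper": 0},
  {"rot": [0, 0, 0], "translation": [0, 0, -0.3], "gripper": 0},
  {"rot": [0, 0, 0], "translation": [0, 0, -0.4], "gripper": 0},
  {"rot": [0, 0, 0], "translation": [0, 0, -0.4], "gripper": 0},
  {"rot": [0, 0, 0], "translation": [0, 0, -0.5], "gripper": 0},
  {"rot": [0, 0, 0], "translation": [0, 0, -0.6], "gripper": 0},
  {"rot": [0, 0, 0], "translation": [0, 0, -0.6], "gripper": 0},
  {"rot": [0, 0, 0], "translation": [0, 0, -0.6], "gripper": 0},
  {"rot": [0, 0, 0], "translation": [0, 0, -0.6], "gripper": 0},
])

```text
t: 12.78
position: [510.7, 121.6, 100.4]
orientation: [3.137, 0.167, 0.002]
force: [1.5, -0.4, 7.7]
opening: 0.147
grasp_force: 30.0
```

Request:
drive_tool([
  {"rot": [0, 0, 0], "translation": [0, 0, -0.1], "gripper": 0},
  {"rot": [0, 0, 0], "translation": [0, 0, -0.2], "gripper": 0},
  {"rot": [0, 0, 0], "translation": [0, 0, -0.3], "gripper": 0},
  {"rot": [0, 0, 0], "translation": [0, 0, -0.4], "gripper": 0},
  {"rot": [0, 0, 0], "translation": [0, 0, -0.4], "gripper": 0},
  {"rot": [0, 0, 0], "translation": [0, 0, -0.4], "gripper": 0},
  {"rot": [0, 0, 0], "translation": [0, 0, -0.4], "gripper": 0},
  {"rot": [0, 0, 0], "translation": [0, 0, -0.4], "gripper": 0},
  {"rot": [0, 0, 0], "translation": [0, 0, -0.4], "gripper": 0},
  {"rot": [0, 0, 0], "translation": [0, 0, -0.4], "gripper": 0},
])

```text
t: 13.62
position: [510.9, 121.6, 98.8]
orientation: [3.137, 0.168, 0.004]
force: [-2.1, -0.8, 21.8]
opening: 0.144
grasp_force: 30.0
```

```bash
python3 look.py w4 knob knob_pointer; python3 knobfit.py w4 510 122 76; python3 -c "
from plant import arm
for i in range(3):
    s=arm.observe();print(s['position'],s['force'],s['t'])"
```

```text
[510.9 121.6  98.8] [3.1 0.2 0. ]
mask knob 0.78 [239.7 213.5 326.4 314.1] [521.7 123.4  99.4] [ 31.  35. 117.]
pt knob_pointer 0.68 [280.2 247.2] [498.1 123.1  42. ]
bar n 3115 [518.5 122.8 118.2] ((511.03326416015625, 119.01649475097656), (44.40557098388672, 35.46003341674805), 27.944177627563477)
white n 471 [519.8 123.1 121.2] [43.10283317 38.53109596]
skirt ((510.4452209472656, 122.49969482421875), 25.851539611816406) 95.91215724325625
red skirt+bar ((516.5347290039062, 122.73065185546875), (58.25035095214844, 77.61690521240234), 6.171988487243652)
pointer yaw deg 0.6766632058426139
[510.84256524 121.58045572  98.77418737] [-2.43048986  0.36624774 22.8627215 ] 13.7667
[510.84256524 121.58045572  98.77418737] [-2.43048986  0.36624774 22.8627215 ] 13.7667
[510.84256524 121.58045572  98.77418737] [-2.43048986  0.36624774 22.8627215 ] 13.7667
```

The knob's underside is at about 76 mm, which is the 3 mm gap above the dial expected at the stop. The push is 22 N, past the spring's 10 N, so I'm handing in.

```bash
python3 -c "
from plant import order
print(order.hand_in())"
```

```text
the job is handed in; nothing more can be done
None
```

I handed the job in with the red knob fully home on the D-shaft, its pointer on the red-mark side, still gripped at 30 N and pressed to the stop with about 22 N. The hand-in returned no verdict, but the last camera reading put the knob's underside at about 76 mm, where it should be with the shaft pushed right in.

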